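Tip the glove carton into its bench tray and seat it

ROBOT

A 6-joint arm with a two-finger parallel gripper is mounted at the origin on the work surface. World frame = base frame: x ahead of the robot, y to its left, z up, the work surface at z = 0. Lengths are in mm, angles in degrees, forces in N, time in s.
With the tool pointing down it reaches from about 350 to 850 mm from the base axis. Payload 8.1 kg.
Tool frame: the origin (TCP) lies at the very end of the fingers, on their centre line; the grasp point (between the pads) lies 19 mm behind it (r.grip_depth is the distance from the TCP to the grasp point, in mm); y points along the fingers, z is the direction in which the jaws open and shut, and the axes are right-handed (so a half turn about y gives the same grasp; the last joint's range is limited). The gripper opens to 85 mm and grips with 20 to 120 N. Pads are 22 mm wide; open, the fingers measure 114 mm over their backs; the gripper's body (76 mm by 85 mm) begins 54 mm behind the grasp point. The pads swing forward as they close: fully open they stand 13 mm farther back than shut.
Start: joints at [72.399, 7.471, 85.268, -0, 87.261, -4.893], TCP at [131.969, 585.311, 195.392] pointing down, gripper open.
Joint ranges: [-169.43, 169.43], [-51.17, 129.36], [1.28, 143.12], [-76.62, 256.62], [0, 156.53], [-152.29, 152.29]. Speed limits (degrees/s): [136.94, 136.94, 159.86, 180, 180, 180].

INTERFACE

Orientations are given as [roll, pitch, yaw] about the fixed x, y, z axes, in that order (R = Rz(yaw) Ry(pitch) Rx(roll)).
In Python, from bench import readout, eyes, r gives the robot as it stands. The module is installed in compiled form; this text tells all that it offers.
- The arm moves only by the tool move_arm, never from a script. Its argument "motion" is text: rows parted by semicolons, each of 6 numbers parted by spaces: the shift along the world's x, y, z in cm, then the turn, a rotation vector about the world's x, y, z in degrees. A call has 1 to 10 rows; each row is the pose to reach, as a shift and turn from the pose commanded when the call began; what a row does not reach only later rows make up. A row lasts 1/12 s, in which the tool goes at most 41.7 mm and 7.16 degrees, less where a joint would pass 70% of its speed; a pose out of reach is approached as far as the arm can. A call with a gripper value outside its range is refused whole. "fingers" is the finger opening in cm, from 0 to 8.54, set as the call begins (left out, the last holds). The fingers move at their own pace and stop on an object; "squeeze" is the grip in N (left out, the last holds). Time passes only in rows, so rows that repeat a pose let the fingers close. It gives the time, the measured TCP pose, the force and the opening at its end, in the units of the state.
- readout.sense(): the state, without advancing time (a new reading comes with each control period).
- eyes.snapshot(name): name is "scene" or "top"; returns a dict with "image" (420x560x3 uint8, blue, green, red), "fx", "fy", "cx", "cy" (pixels), "world_to_cam" (4x4, takes a point from world to camera coordinates). Camera axes: x right, y down, z forward; pixel columns grow to the right and rows downward; lengths in mm; the calibration is good to about 2 mm. A picture is of the moment at which its call begins. There is no depth.
- r.hand_in(): hands the job in, once; it reports no verdict.
The state is a dict: "time": time; "joint_pos": joint angles; "qd": joint speeds; "joint_efforts": joint torques, N m; "tool_pos": TCP position; "tcp_rot": TCP orientation; "ft_force": force on the tool from outside, world axes, zero at the start; "wrist_torque": the same for the moment, N m; "finger_gap": finger opening in mm.
Only numpy, scipy, OpenCV 4.12 (cv2) and the standard library are available. Lean on these libraries where they do the work, as an engineer would, in place of code of your own. Each camera call takes 0.05 s, during which the arm holds its last target. There are 200 camera calls.

TASK

The full glove carton stands on end in its steel bench tray. Push it high up, so that it tips instead of sliding, over towards the blue end stop to lie flat in the tray with its black dispensing slot upward, then slide it along and press it firmly (about 8 N) home against the stop's black buffer, and let go. Do not lift or crush the carton, do not shove the clamped stop along, and leave the bottle, vial rack and beaker where they are.

Things in the scene. Friction and masses are not known exactly. Their poses are not given: they have to be found in the camera images.
- tray: Fixed steel tray, a straight channel along its own y: 440 mm long (y -220 to +220), 134 mm wide inside, floor 8 mm thick, side walls 6 mm thick with tops 28 mm above the bench, no end walls. Origin: centre of its underside, on the bench; z up, y points from the standing carton to the end stop. Place and yaw differ each time.
- stop: Blue plate across the tray, top 56 mm above its floor, with a black buffer bar (100 mm wide, 10 to 42 mm above the floor) in front. Origin: mid front of the plate, at floor level; axes as the tray's. The buffer's face lies 10 to 36 mm before the plate (-y), screw-set, not measured: find it by feel. The stop is clamped by friction: slips if pushed over 12 N, and must not shift by 3 mm.
- carton_mid (a point): Centre of the rigid carton, white with blue bands: 110 (x), 65 (y), 220 mm (z); 0.3 to 0.55 kg. Starts on end on the tray floor, +y face to the stop, black slot on its -y face. Tray friction 0.28 to 0.44: pushed at half height or lower it may slide; near the top it tips, and falls by itself past 17 degrees. Once down it is 10 to 90 mm short of the buffer. Robot force on it: 22 N at most.
- bottle: Bystander: loose amber bottle with blue cap, 72 mm diameter, 150 mm high; origin at the centre of its underside. Beyond the tray on its +x side.
- vials: Bystander: loose white vial rack, 70 x 120 mm, 48 mm high with vials; origin at the centre of its underside. Beyond the tray on its +x side.
- beaker: Bystander: loose glass beaker, 68 mm diameter, 85 mm high; origin at the centre of its underside. On the tray's -x side, near the stop.
Not all that is in view belongs to the job. There is more than one size of the part that bears carton_mid; the job needs the middle-sized.

How it is judged:
By the outcome, as a careful person would: the job done as asked, in the order asked, and still so for the second after the job is handed in, with the robot touching nothing.
It also fails if it takes over 64 s, if anything falls off the work surface, if the arm or the gripper's body presses on something with over 40 N, if the wrist force passes 120 N, or if a joint passes its speed limit or range.

## Working session

There is one attempt and no reset: what is moved stays moved. The work goes in short steps, Python scripts to look and compute and a tool call to move; the robot and the scene stay as the last step left them, time stands still between calls to the robot, and variables do not carry over. Pictures are saved under pics/ and viewed, about 8 in all and at most 12, crops included, and the job is handed in when it is done.

Besides the shell and the picture viewer there is one more tool, called after "Call:" by a JSON object that holds its "name" and its "arguments", one argument or row to a line. move_arm: Moves the arm, as the interface text tells. Its arguments: {"type":"object","properties":{"motion":{"type":"string"},"fingers":{"type":"number"},"squeeze":{"type":"number"}},"required":["motion"]}

```bash
mkdir -p pics; python3 - <<'E'
from bench import readout, eyes, r
import cv2, pickle
d={n:eyes.snapshot(n) for n in("scene","top")}
pickle.dump(d,open("s0.pkl","wb"))
for n in d: cv2.imwrite(f"pics/{n}0.png",d[n]["image"]); print(n,d[n]["fx"],d[n]["cx"],d[n]["cy"],d[n]["world_to_cam"])
print(readout.sense())
E
```

```text
scene 395.17473474194406 280.36808706911813 215.69731713197694 [[ 4.76723582e-01  8.78857726e-01 -1.85397852e-02 -2.21411858e+02]
 [ 6.72891934e-01 -3.78409211e-01 -6.35627968e-01 -2.80616128e+02]
 [-5.65642176e-01  2.90543570e-01 -7.71772870e-01  1.15503508e+03]
 [ 0.00000000e+00  0.00000000e+00  0.00000000e+00  1.00000000e+00]]
top 448.90148880480064 280.5448286290272 204.11669830961864 [[-3.05893273e-03 -9.99989225e-01  3.49178567e-03 -4.09645926e+01]
 [-9.98206282e-01  2.84466521e-03 -5.98007220e-02  5.03968428e+02]
 [ 5.97901447e-02 -3.66844878e-03 -9.98204228e-01  9.09471629e+02]
 [ 0.00000000e+00  0.00000000e+00  0.00000000e+00  1.00000000e+00]]
{'time': 0.1, 'joint_pos': array([ 7.23995469e+01,  7.51163865e+00,  8.53222564e+01,  2.78128529e-04,
        8.72616838e+01, -4.89205498e+00]), 'qd': array([-0.11237748, -0.20417157, -0.16037264,  0.00308882, -0.00500193,
       -0.01962575]), 'joint_efforts': array([ 1.50221102e-03, -5.70947564e+01, -5.01944661e+01, -2.42882425e-04,
        8.10372003e-03, -1.09413662e-05]), 'tool_pos': array([131.79309386, 584.78430648, 194.44794775]), 'tcp_rot': array([-9.00952070e+01,  8.42761667e-03, -1.27084186e+01]), 'ft_force': array([-1.26602971, -0.09855945,  0.04816353]), 'wrist_torque': array([-0.04282515,  0.04075221,  0.03665767]), 'finger_gap': 85.15769856940662}
```

View pics/scene0.png

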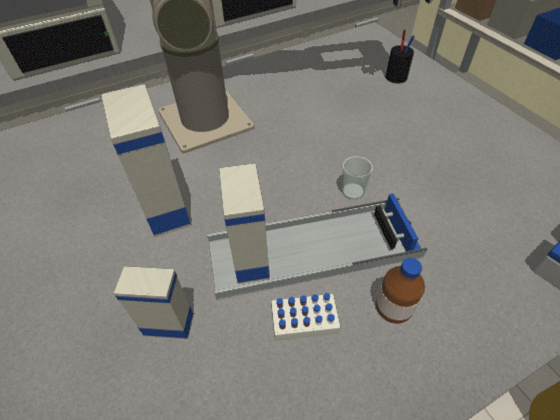

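View pics/top0.png

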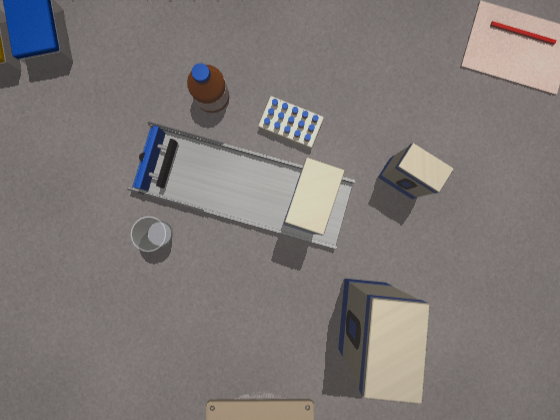

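Scene view: the middle carton stands in the tray (top about (242,180), base (250,275)), with the stop at right (400,222). Top view: carton top about (315,197), blue stop (149,158), buffer (167,163), tray rim corners about (150,124), (131,190), (354,180) and (335,245). The small carton (405,170) and the tall one (395,345) are decoys. Measuring next.

```bash
cat > h.py <<'E'
import numpy as np, cv2, pickle
def ray(s,u,v):
    T=s["world_to_cam"];R=T[:3,:3];c=-R.T@T[:3,3]
    d=R.T@np.array([(u-s["cx"])/s["fx"],(v-s["cy"])/s["fy"],1.]);return c,d/np.linalg.norm(d)
def onz(s,u,v,z):
    c,d=ray(s,u,v);return c+d*(z-c[2])/d[2]
def tri(a,ua,b,ub):
    (c1,d1),(c2,d2)=ray(a,*ua),ray(b,*ub)
    t=np.linalg.lstsq(np.c_[d1,-d2],c2-c1,rcond=None)[0]
    p,q=c1+d1*t[0],c2+d2*t[1];return (p+q)/2,np.linalg.norm(p-q)
E
python3 - <<'E'
from h import *
np.set_printoptions(precision=1,suppress=True)
d=pickle.load(open("s0.pkl","rb"));S,T=d["scene"],d["top"]
def blobs(s,lo,hi,name,amin=60):
    m=cv2.inRange(cv2.cvtColor(s["image"],cv2.COLOR_BGR2HSV),lo,hi)
    cs,_=cv2.findContours(m,cv2.RETR_EXTERNAL,cv2.CHAIN_APPROX_NONE)
    for c in cs:
        if cv2.contourArea(c)>amin:
            b=cv2.boxPoints(cv2.minAreaRect(c));print(name,cv2.contourArea(c),b.mean(0),b.tolist() and b.round(1).reshape(-1))
blobs(T,(15,20,150),(35,120,255),"T cream",500)
blobs(S,(15,20,190),(35,120,255),"S cream",300)
blobs(T,(105,150,40),(125,255,255),"T blue",100)
blobs(T,(0,0,0),(180,255,40),"T dark",100)
for uv in [(150,124),(131,190),(354,180),(335,245)]: print("rim",uv,onz(T,*uv,28))
# enlarged views
cv2.imwrite("pics/c1.png",np.hstack([cv2.resize(T["image"][110:260,120:380],None,fx=3,fy=3,interpolation=2)]))
E
```

```text
T cream 1791.0 [260.  410.5] [207. 402. 313. 402. 313. 419. 207. 419.]
T cream 5540.5 [396.7 350.6] [363.9 398.  372.2 298.4 429.5 303.2 421.2 402.8]
T cream 2664.0 [314.8 195.2] [284.9 221.3 306.5 156.5 344.6 169.2 323.  234. ]
T cream 1273.0 [425.9 166.8] [398.1 165.7 413.  142.2 453.6 167.8 438.7 191.4]
S cream 458.5 [503.4 411.3] [485.5 407.1 507.8 393.4 521.4 415.5 499.1 429.3]
S cream 947.5 [305.1 313.8] [270.9 300.2 335.6 293.  339.4 327.3 274.7 334.5]
S cream 1297.0 [143.1 280.8] [114.  292.7 115.6 265.6 172.2 269.  170.6 296.1]
S cream 1686.5 [240.6 188.7] [218.2 167.8 257.1 163.  263.  209.6 224.1 214.5]
S cream 1951.5 [129.  110.1] [ 99.9  94.7 147.1  82.5 158.1 125.5 110.9 137.6]
T blue 541.0 [148.9 157.4] [132.3 185.8 151.  124.5 165.6 128.9 146.9 190.2]
T blue 218.0 [200.5  72. ] [192.  64. 209.  64. 209.  80. 192.  80.]
T blue 2498.5 [30.6 25.3] [ 2.2  0.1 48.3 -8.2 59.  50.5 12.9 58.9]
T dark 222.5 [166.9 163.1] [156.  185.1 170.4 138.8 177.8 141.1 163.4 187.4]
rim (150, 124) [668.4 224.8  28. ]
rim (131, 190) [532.7 261.5  28. ]
rim (354, 180) [ 551.9 -192.3   28. ]
rim (335, 245) [ 420.  -152.2   28. ]
```

View pics/c1.png

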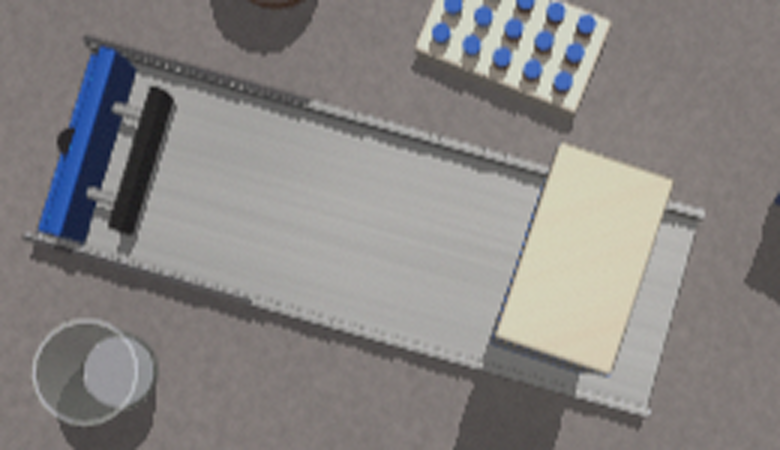

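The crop shows the tray rim corners at (149,123), (129,189), (354,181) and (336,247). The carton top is clean and nearly square to the tray.

```bash
python3 - <<'E'
from h import *
np.set_printoptions(precision=1,suppress=True)
d=pickle.load(open("s0.pkl","rb"));S,T=d["scene"],d["top"]
P=np.array([onz(T,u,v,28) for u,v in [(149.3,122.7),(129,188.7),(354.3,181),(336,247.3)]]);c=P.mean(0)
e=(P[0]+P[1]-P[2]-P[3])/2;L=np.linalg.norm(e);ey=e[:2]/L;ex=np.array([ey[1],-ey[0]])
print("tray",c,L,np.linalg.norm(P[0]-P[1]),"yaw",np.degrees(np.arctan2(-ey[0],ey[1])))
f=lambda p:np.array([(p-c)[:2]@ex,(p-c)[:2]@ey,p[2]])
p,g=tri(T,(314.8,195.2),S,(240.6,188.7));print("carton top",p,g,f(p))
for uv in [(284.9,224.5),(306.5,156.5),(344.6,169.2),(323,234)]: q=onz(T,*uv,228);print(q,f(q))
print("tall",tri(T,(396.7,350.6),S,(129,110.1)))
print("buffer",[f(onz(T,u,v,50)) for u,v in [(177.8,141.1),(163.4,187.4)]],"stop",f(onz(T,148.9,157.4,64)))
for y in (-172,-200,-230,-260): 
  print(y, c[:2]+ex*f(p)[0]+ey*y)
E
```

```text
tray [542.9  36.2  28. ] 436.47934847009265 141.36289952267563 yaw -16.045527813636298
carton top [505.9 -95.6 222.8] 2.013993411369424 [   0.8 -136.9  222.8]
[458.8 -48.5 228. ] [ -57.4 -104.6  228. ]
[567.1 -83.3 228. ] [  56.2 -108.2  228. ]
[ 546.5 -143.9  228. ] [  53.2 -172.1  228. ]
[ 443.6 -108.6  228. ] [ -55.4 -166.6  228. ]
tall (array([ 275.8, -208. ,  278.6]), np.float64(1.3642587959090042))
buffer [array([ 47.3, 145. ,  50. ]), array([-49.5, 145.9,  50. ])] stop [ -1.1 186.4  64. ]
-172 [ 496.2 -129.3]
-200 [ 488.4 -156.2]
-230 [ 480.2 -185.1]
-260 [ 471.9 -213.9]
```

Call:
{"name": "move_arm", "arguments": {
  "motion": "30 -24 12 0 0 -65;30 -24 12 0 0 -65;30 -24 12 0 0 -65;30 -24 12 0 0 -65;30 -24 12 0 0 -65;30 -24 12 0 0 -65;30 -24 12 0 0 -65;30 -24 12 0 0 -65;30 -24 12 0 0 -65;30 -24 12 0 0 -65",
  "fingers": 5
}}

```text
time: 0.93
tool_pos: [434.4, 342.7, 316.3]
tcp_rot: [-89.9, -0.0, -78.3]
ft_force: [-0.4, 0.5, -0.9]
finger_gap: 49.8
```

Call:
{"name": "move_arm", "arguments": {
  "motion": "7 -39 1 0 0 -28;7 -39 1 0 0 -28;7 -39 1 0 0 -28;7 -39 1 0 0 -28;7 -39 1 0 0 -28;7 -39 1 0 0 -28;7 -39 1 0 0 -28;7 -39 1 0 0 -28;7 -39 1 0 0 -28;7 -39 1 0 0 -28"
}}

```text
time: 1.77
tool_pos: [501.8, -48.9, 324.9]
tcp_rot: [-90.0, -0.1, -105.9]
ft_force: [0.5, 0.3, -0.5]
finger_gap: 50.4
```

Call:
{"name": "move_arm", "arguments": {
  "motion": "-2.5 -14.3 0 0 0 0;-2.5 -14.3 0 0 0 0;-2.5 -14.3 0 0 0 0;-2.5 -14.3 0 0 0 0;-2.5 -14.3 0 0 0 0;-2.5 -14.3 0 0 0 0;-2.5 -14.3 0 0 0 0;-2.5 -14.3 0 0 0 0"
}}

```text
time: 2.43
tool_pos: [477.2, -186.6, 325.3]
tcp_rot: [-90.0, 0.0, -105.6]
ft_force: [-0.6, -1.2, -0.1]
finger_gap: 49.8
```

Call:
{"name": "move_arm", "arguments": {
  "motion": "0.3 0 -4 0 0 0;0.3 0 -8 0 0 0;0.3 0 -12 0 0 0;0.3 0 -12.8 0 0 0;0.3 0 -12.8 0 0 0;0.3 0 -12.8 0 0 0"
}}

```text
time: 2.93
tool_pos: [480.6, -187.2, 199.0]
tcp_rot: [-90.0, -0.0, -105.6]
ft_force: [0.8, -0.2, 0.4]
finger_gap: 50.1
```

```bash
python3 - <<'E'
from bench import eyes,readout
import cv2,numpy as np
a=eyes.snapshot("scene")["image"];b=eyes.snapshot("top")["image"]
cv2.imwrite("pics/p4.png",cv2.resize(np.hstack([a[50:330,100:440],b[90:370,120:460]]),None,fx=1.15,fy=1.15))
E
```

```text
(no output)
```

View pics/p4.png

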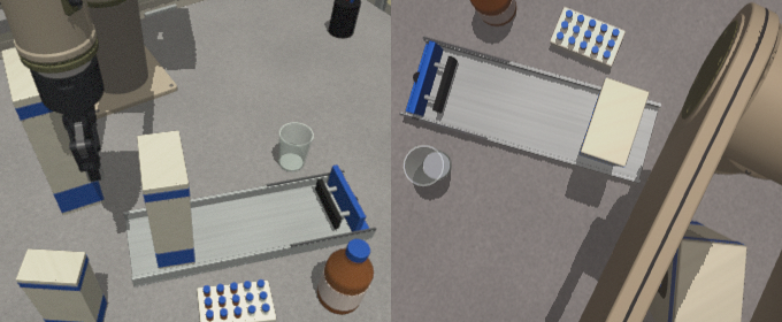

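Call:
{"name": "move_arm", "arguments": {
  "motion": "0.55 1.92 -0.3 0 0 0;1.1 3.84 -0.3 0 0 0;1.19 4.13 -0.3 0 0 0;1.27 4.42 -0.3 0 0 0;1.35 4.71 -0.3 0 0 0;1.44 5.0 -0.3 0 0 0;1.52 5.29 -0.3 0 0 0;1.6 5.57 -0.3 0 0 0;1.69 5.86 -0.3 0 0 0;1.77 6.15 -0.3 0 0 0"
}}

```text
time: 3.87
tool_pos: [497.7, -126.1, 194.3]
tcp_rot: [-90.0, -0.0, -105.7]
ft_force: [0.1, -0.2, -0.1]
finger_gap: 49.8
```

Call:
{"name": "move_arm", "arguments": {
  "motion": "0.08 0.29 0 0 0 0;0.17 0.58 0 0 0 0;0.25 0.86 0 0 0 0;0.33 1.15 0 0 0 0;0.41 1.44 0 0 0 0;0.5 1.73 0 0 0 0;0.58 2.02 0 0 0 0;0.66 2.31 0 0 0 0;0.75 2.59 0 0 0 0;0.83 2.88 0 0 0 0"
}}

```text
time: 4.7
tool_pos: [506.1, -97.1, 194.4]
tcp_rot: [-90.0, 0.0, -105.7]
ft_force: [0.3, -0.3, -0.1]
finger_gap: 50.1
```

```bash
python3 - <<'E'
from bench import eyes,readout
import cv2,numpy as np
a=eyes.snapshot("scene")["image"]
cv2.imwrite("pics/p5.png",cv2.resize(a[50:330,80:480],None,fx=1.5,fy=1.5))
E
```

```text
(no output)
```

View pics/p5.png

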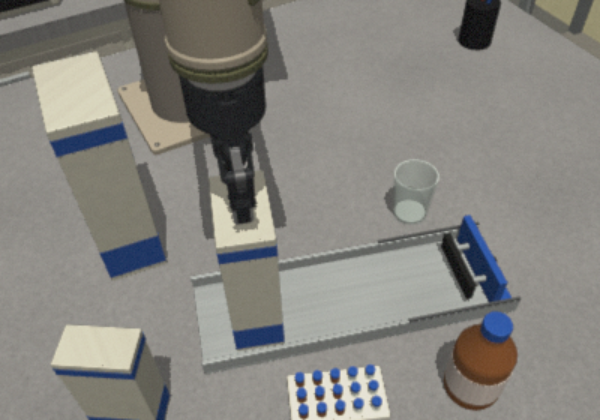

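```bash
python3 - <<'E'
from h import *
from bench import eyes,readout
np.set_printoptions(precision=1,suppress=True)
st=readout.sense();print(st["tool_pos"],st["ft_force"],st["time"])
a=eyes.snapshot("scene");b=eyes.snapshot("top")
pickle.dump({"scene":a,"top":b},open("s1.pkl","wb"))
for s in(a,b):
  for p in (st["tool_pos"],st["tool_pos"]+[0,0,60]):
    q=s["world_to_cam"]@np.r_[p,1];print(q[0]/q[2]*s["fx"]+s["cx"],q[1]/q[2]*s["fy"]+s["cy"])
cv2.imwrite("pics/p6.png",np.hstack([cv2.resize(a["image"][120:300,190:310],None,fx=3,fy=3),cv2.resize(b["image"][110:290,250:390],None,fx=3,fy=3)]))
E
```

```text
[506.2 -96.6 194.4] [ 0.4 -0.2  0.9] 4.75
241.08999431154226 200.23460125432007
237.5848932987391 175.73276505087492
313.51621670993836 196.18629447305486
316.53125950357725 193.14666684942276
```

View pics/p6.png

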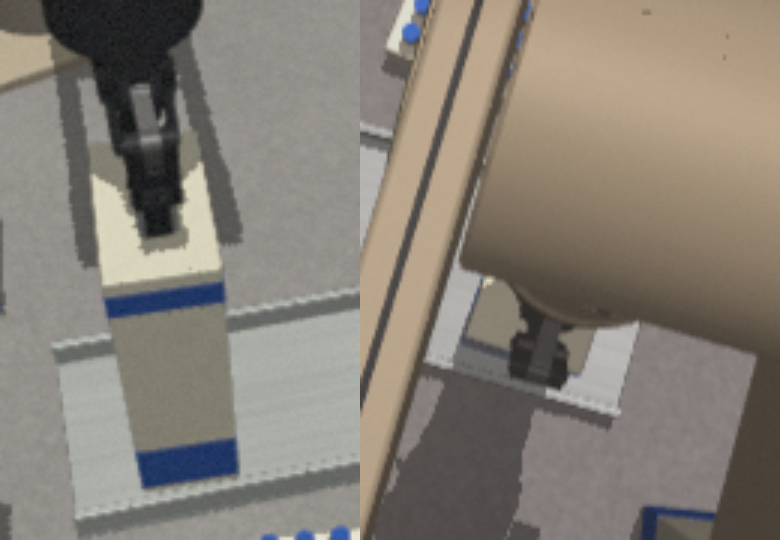

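```bash
python3 - <<'E'
from h import *
np.set_printoptions(precision=1,suppress=True)
d=pickle.load(open("s0.pkl","rb"));S,T=d["scene"],d["top"]
e=pickle.load(open("s1.pkl","rb"));S1=e["scene"]
q=S["world_to_cam"]@np.r_[480.6,-187.2,199,1];print("p4 tcp",q[0]/q[2]*S["fx"]+S["cx"],q[1]/q[2]*S["fy"]+S["cy"])
big=lambda i,y0,y1,x0,x1,k:cv2.resize(i[y0:y1,x0:x1],None,fx=k,fy=k,interpolation=cv2.INTER_CUBIC)
cv2.imwrite("pics/p7.png",np.hstack([big(S["image"],155,290,205,285,4),big(S1["image"],155,290,205,285,4)]))
E
```

```text
p4 tcp 186.42831732154167 208.16152363786955
```

View pics/p7.png

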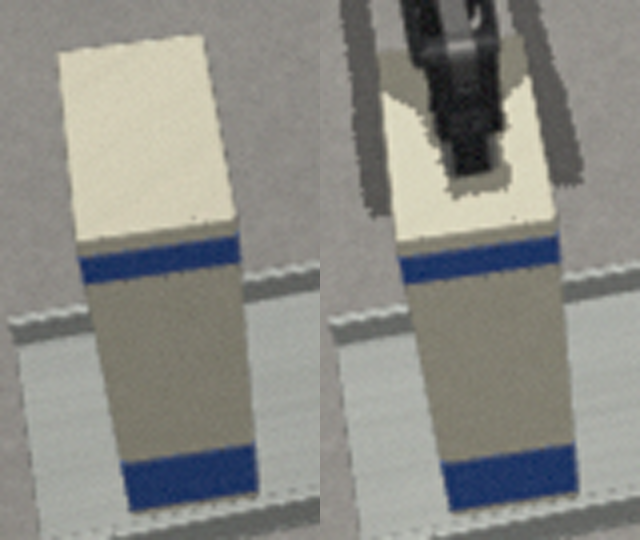

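```bash
python3 - <<'E'
from h import *
np.set_printoptions(precision=1,suppress=True)
d=pickle.load(open("s0.pkl","rb"));S,T=d["scene"],d["top"]
A=onz(S,237.5,282.5,8);B=onz(S,269.25,278,8);print("bottom",A,B,np.linalg.norm(A-B))
# height of top corners above bottom corners
for P,uv in((A,(224.5,215.75)),(B,(264.25,209.5))):
    c,dd=ray(S,*uv);t=np.linalg.lstsq(np.c_[dd,-np.array([0,0,1.])],P-c,rcond=None)[0];print("h",c+dd*t[0])
sc=[(220,168),(255.75,164),(264.25,209.5),(224.5,215.75)]
# top-view corners from 3x crop: -x-y,-x+y,+x+y,+x-y
tp=[(120+612/3,110+372/3),(120+497/3,110+335/3),(120+563/3,110+143/3),(120+672/3,110+182/3)]
for a,b in zip(sc,tp): print(tri(S,a,T,b))
for z in(180,200,228):
  print(z,[onz(S,*a,z)[:2] for a in sc],[onz(T,*a,z)[:2] for a in tp])
E
```

```text
bottom [ 545.3 -142.3    8. ] [567.3 -81.4   8. ] 64.79840841482655
h [ 545.5 -141.5  220.1]
h [567.5 -80.8 223.2]
(array([ 444.4, -108.3,  225.8]), np.float64(4.4790314616541265))
(array([464.2, -47.7, 223.4]), np.float64(4.404941745553416))
(array([566.9, -83.2, 223.6]), np.float64(4.872495727023067))
(array([ 545.6, -142.8,  220.8]), np.float64(2.423068383475851))
180 [array([397.8, -92.9]), array([421.9, -27.7]), array([533.7, -66. ]), array([ 512.5, -132.9])] [array([ 443.3, -114.9]), array([464.3, -50.4]), array([573.1, -88.3]), array([ 550.6, -149.9])]
200 [array([418.6, -98.7]), array([441.8, -36. ]), array([549.4, -72.9]), array([ 528.9, -137.2])] [array([ 443.4, -112.9]), array([463.9, -50.1]), array([569.8, -87. ]), array([ 547.9, -147. ])]
228 [array([ 447.7, -106.9]), array([469.6, -47.6]), array([571.3, -82.5]), array([ 552. , -143.2])] [array([ 443.6, -110.1]), array([463.3, -49.7]), array([565.2, -85.2]), array([ 544.2, -142.9])]
```

Call:
{"name": "move_arm", "arguments": {
  "motion": "0 0 3 0 0 0;0 0 6 0 0 0;-0.9 -3.2 6 0 0 0;-1.8 -6.4 6 0 0 0;-2.76 -9.6 6 0 0 0;-2.76 -9.6 4 0 0 0;-2.76 -9.6 2 0 0 0;-2.76 -9.6 0 0 0 0;-2.76 -9.6 0 0 0 0;-2.76 -9.6 0 0 0 0",
  "fingers": 0
}}

```text
time: 5.68
tool_pos: [477.4, -193.1, 193.5]
tcp_rot: [-90.2, 0.0, -105.7]
ft_force: [-0.4, 0.4, 1.0]
finger_gap: -0.0
```

```bash
python3 - <<'E'
from h import *
from bench import eyes,readout
np.set_printoptions(precision=1,suppress=True)
st=readout.sense();print(st["tool_pos"],st["ft_force"],st["finger_gap"],st["joint_pos"])
a=eyes.snapshot("scene");b=eyes.snapshot("top")
pickle.dump({"scene":a,"top":b},open("s2.pkl","wb"))
o=[]
for s,w in((a,(140,240,120,270)),(b,(130,230,300,400))):
    q=s["world_to_cam"]@np.r_[st["tool_pos"],1];u,v=q[0]/q[2]*s["fx"]+s["cx"],q[1]/q[2]*s["fy"]+s["cy"];print(u,v)
    im=cv2.resize(s["image"][w[0]:w[1],w[2]:w[3]],None,fx=3,fy=3,interpolation=2)
    cv2.circle(im,(int((u-w[2]+.5)*3),int((v-w[0]+.5)*3)),3,(0,0,255),-1);o.append(im)
cv2.imwrite("pics/p8.png",np.hstack(o))
E
```

```text
[ 477.4 -193.1  193.5] [-0.4  0.4  1. ] -0.02322458838549878 [-27.7  -5.6  98.6  -0.   87.1 -12. ]
183.19613001802446 210.31068799430375
371.667180020634 213.30642413919705
```

View pics/p8.png

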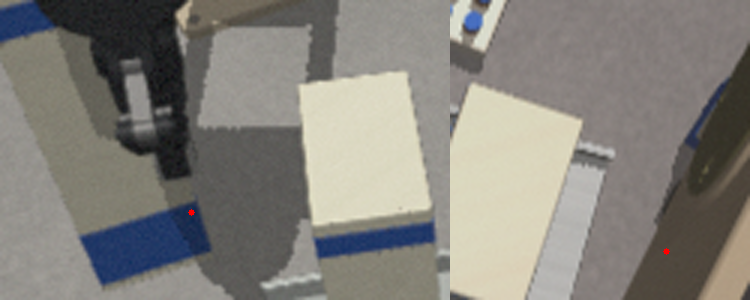

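The fingertips show at scene (179,199), but the reported TCP projects to (183,210). So the real tips stand about 28–30 mm higher than reported, and they passed over the carton, which has not moved. I'll lower by that much and push again, watching the force.

Call:
{"name": "move_arm", "arguments": {
  "motion": "0 0 -2 0 0 0;0 0 -3.6 0 0 0;0 0 -3.6 0 0 0;0.55 1.92 -3.6 0 0 0;1.1 3.84 -3.6 0 0 0;1.19 4.13 -3.6 0 0 0;1.27 4.42 -3.6 0 0 0;1.35 4.71 -3.6 0 0 0;1.44 5.0 -3.6 0 0 0;1.52 5.29 -3.6 0 0 0",
  "fingers": 5
}}

```text
time: 6.62
tool_pos: [493.7, -140.8, 158.9]
tcp_rot: [-90.0, -0.0, -105.7]
ft_force: [1.0, -0.6, 0.4]
finger_gap: 50.1
```

Call:
{"name": "move_arm", "arguments": {
  "motion": "0.08 0.29 0 0 0 0;0.17 0.58 0 0 0 0;0.25 0.86 0 0 0 0;0.33 1.15 0 0 0 0;0.41 1.44 0 0 0 0;0.5 1.73 0 0 0 0"
}}

```text
time: 7.12
tool_pos: [498.6, -122.9, 158.3]
tcp_rot: [-90.0, 0.0, -105.7]
ft_force: [-0.2, 0.4, 0.1]
finger_gap: 49.7
```

```bash
python3 - <<'E'
from h import *
from bench import eyes,readout
a=eyes.snapshot("scene")
pickle.dump({"scene":a},open("s3.pkl","wb"))
d=pickle.load(open("s0.pkl","rb"))["scene"]["image"]
for im,n in((d,"0"),(a["image"],"1")):
    m=cv2.inRange(cv2.cvtColor(im,cv2.COLOR_BGR2HSV),(105,120,40),(125,255,255))
    m[:,:200]=0;m[:,300:]=0;m[290:]=0
    cs,_=cv2.findContours(m,cv2.RETR_EXTERNAL,cv2.CHAIN_APPROX_NONE)
    print(n,[(cv2.contourArea(c),cv2.boundingRect(c)) for c in cs if cv2.contourArea(c)>20])
E
```

```text
0 [(308.5, (236, 267, 33, 15)), (187.5, (225, 215, 40, 11))]
1 [(318.0, (237, 266, 33, 15)), (188.5, (236, 213, 40, 9))]
```

It is tipping: the top band moved 11 px while the base stayed put.

Call:
{"name": "move_arm", "arguments": {
  "motion": "0.08 0.29 0 0 0 0;0.17 0.58 0 0 0 0;0.25 0.86 0 0 0 0;0.33 1.15 0 0 0 0;0.41 1.44 0 0 0 0;0.5 1.73 0 0 0 0;0.58 2.02 0 0 0 0;0.66 2.31 0 0 0 0;0.75 2.59 0 0 0 0;0.83 2.88 0 0 0 0"
}}

```text
time: 8.0
tool_pos: [507.0, -94.1, 158.4]
tcp_rot: [-90.0, 0.0, -105.7]
ft_force: [0.2, 0.1, 1.3]
finger_gap: 49.9
```

Call:
{"name": "move_arm", "arguments": {
  "motion": "0.08 0.29 0 0 0 0;0.17 0.58 0 0 0 0;0.25 0.86 0 0 0 0;0.33 1.15 0 0 0 0;0.41 1.44 0 0 0 0;0.41 1.44 0 0 0 0;0.41 1.44 0 0 0 0;0.41 1.44 0 0 0 0;0.41 1.44 0 0 0 0;0.41 1.44 0 0 0 0"
}}

```text
time: 8.83
tool_pos: [511.0, -80.1, 158.4]
tcp_rot: [-90.0, -0.0, -105.7]
ft_force: [-1.0, 0.6, 0.7]
finger_gap: 50.3
```

```bash
python3 - <<'E'
from h import *
from bench import eyes,readout
a=eyes.snapshot("scene");print(readout.sense()["tool_pos"])
pickle.dump({"scene":a},open("s4.pkl","wb"))
cv2.imwrite("pics/p9.png",cv2.resize(a["image"][100:340,170:450],None,fx=2.4,fy=2.4,interpolation=2))
E
```

```text
[510.95236657 -80.10203305 158.39091898]
```

View pics/p9.png

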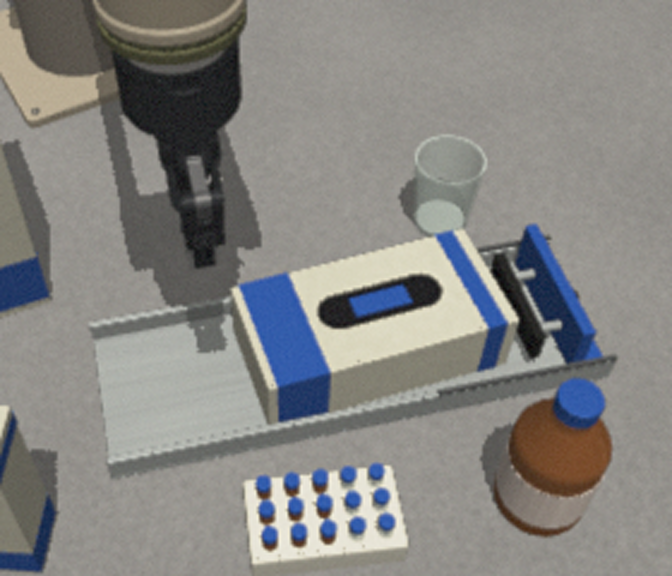

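The carton lies flat with its slot up, and there is a gap to the buffer. I'll back off, lower the fingers behind its near end and look at their height.

Call:
{"name": "move_arm", "arguments": {
  "motion": "-0.45 -1.6 0 0 0 0;-0.9 -3.2 0 0 0 0;-0.9 -3.2 -4 0 0 0;-0.9 -3.2 -8 0 0 0;-0.9 -3.2 -11 0 0 0;-0.9 -3.2 -13 0 0 0;-0.9 -3.2 -14 0 0 0;-0.9 -3.2 -14 0 0 0;-0.9 -3.2 -14 0 0 0"
}}

```text
time: 9.63
tool_pos: [502.3, -112.1, 19.0]
tcp_rot: [-90.0, 0.0, -105.7]
ft_force: [0.4, -0.6, 0.2]
finger_gap: 49.9
```

```bash
python3 - <<'E'
from h import *
from bench import eyes,readout
np.set_printoptions(precision=1,suppress=True)
st=readout.sense();print(st["tool_pos"],st["ft_force"])
a=eyes.snapshot("scene");b=eyes.snapshot("top")
pickle.dump({"scene":a,"top":b},open("s5.pkl","wb"))
q=a["world_to_cam"]@np.r_[st["tool_pos"],1];u,v=q[0]/q[2]*a["fx"]+a["cx"],q[1]/q[2]*a["fy"]+a["cy"];print(u,v)
im=cv2.resize(a["image"][130:330,190:420],None,fx=3,fy=3,interpolation=2)
cv2.circle(im,(int((u-190+.5)*3),int((v-130+.5)*3)),3,(0,0,255),-1)
cv2.imwrite("pics/p10.png",im)
E
```

```text
[ 502.3 -112.1   19. ] [ 0.4 -0.6  0.2]
241.57937868914945 257.77667260353934
```

View pics/p10.png

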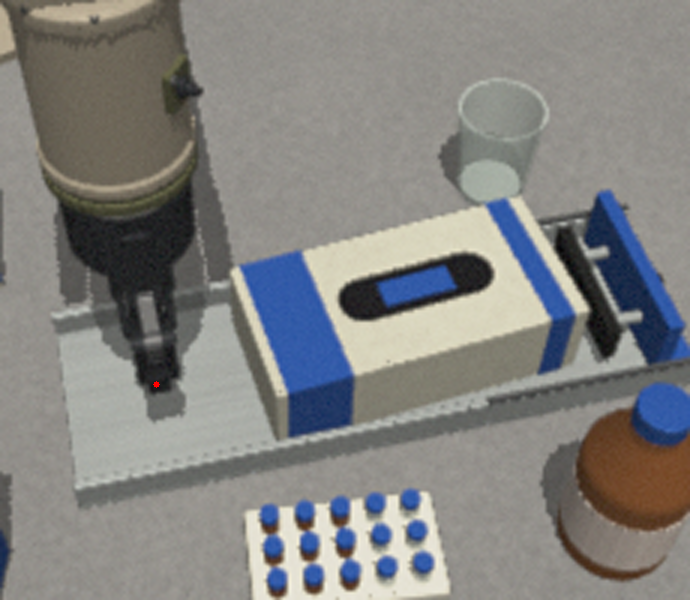

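Call:
{"name": "move_arm", "arguments": {
  "motion": "0 0 -1 0 0 0;0 0 -1.2 0 0 0;0.4 1.44 -1.2 0 0 0;0.7 2.4 -1.2 0 0 0;0.83 2.88 -1.2 0 0 0;0.88 3.08 -1.2 0 0 0;0.94 3.27 -1.2 0 0 0;1.0 3.46 -1.2 0 0 0;1.05 3.65 -1.2 0 0 0;1.11 3.84 -1.2 0 0 0"
}}

```text
time: 10.57
tool_pos: [513.1, -73.7, 6.4]
tcp_rot: [-90.0, -0.0, -105.7]
ft_force: [0.6, 0.3, 0.1]
finger_gap: 50.0
```

```bash
cat > f.py <<'E'
from h import *
from bench import eyes,readout
np.set_printoptions(precision=2,suppress=True)
import sys
ey=np.array([.2764,.961,0]);F=[]
for i in range(int(sys.argv[1])):
    im=eyes.snapshot("scene")["image"];st=readout.sense();F.append(st["ft_force"])
F=np.array(F);print("t",st["time"],"y",(st["tool_pos"]-[542.9,36.2,0])@ey,"z",st["tool_pos"][2],"F",F.mean(0),"along -y",-(F@ey).mean(),"sd",(F@ey).std())
m=cv2.inRange(cv2.cvtColor(im,cv2.COLOR_BGR2HSV),(105,120,40),(125,255,255));m[:,:240]=0
cs,_=cv2.findContours(m,cv2.RETR_EXTERNAL,cv2.CHAIN_APPROX_NONE)
for c in cs:
    if cv2.contourArea(c)>100 and c[:,0,1].mean()<290: M=cv2.moments(c);print("blue",round(M["m00"]),round(M["m10"]/M["m00"],2),round(M["m01"]/M["m00"],2))
E
python3 f.py 6
```

```text
t 10.8667 y -113.91596454217499 z 6.384972029752981 F [ 0.01 -0.03  0.06] along -y 0.030920327597295877 sd 0.4864008998441627
blue 299 410.78 267.51
blue 116 555.14 252.4
blue 204 328.03 224.86
blue 1180 290.21 243.79
blue 352 368.63 223.43
blue 716 401.75 223.84
blue 1156 545.87 33.76
```

Call:
{"name": "move_arm", "arguments": {
  "motion": "0.04 0.14 0 0 0 0;0.08 0.29 0 0 0 0;0.12 0.43 0 0 0 0;0.17 0.58 0 0 0 0;0.21 0.72 0 0 0 0;0.25 0.86 0 0 0 0;0.29 1.01 0 0 0 0;0.33 1.15 0 0 0 0"
}}

```text
time: 11.53
tool_pos: [516.4, -61.9, 6.4]
tcp_rot: [-90.0, -0.0, -105.7]
ft_force: [0.9, -1.6, 0.3]
finger_gap: 49.8
```

```bash
python3 f.py 6
```

```text
t 11.8333 y -101.82290698316278 z 6.374509643053576 F [-0.24 -0.14  0.1 ] along -y 0.20616890514646058 sd 0.38497967613268386
blue 300 410.75 267.5
blue 116 555.14 252.4
blue 202 328.61 224.71
blue 1136 291.01 244.66
blue 352 368.83 223.54
blue 723 401.69 223.86
blue 1155 545.88 33.75
```

Call:
{"name": "move_arm", "arguments": {
  "motion": "0.04 0.14 0 0 0 0;0.08 0.29 0 0 0 0;0.12 0.43 0 0 0 0;0.17 0.58 0 0 0 0;0.21 0.72 0 0 0 0;0.25 0.86 0 0 0 0;0.29 1.01 0 0 0 0"
}}

```text
time: 12.42
tool_pos: [519.3, -51.9, 6.4]
tcp_rot: [-90.0, -0.0, -105.7]
ft_force: [-0.2, -0.7, -0.3]
finger_gap: 49.9
```

Call:
{"name": "move_arm", "arguments": {
  "motion": "0.04 0.14 0 0 0 0;0.08 0.29 0 0 0 0;0.12 0.43 0 0 0 0"
}}

```text
time: 12.67
tool_pos: [520.5, -47.5, 6.4]
tcp_rot: [-90.0, 0.0, -105.7]
ft_force: [-0.4, -0.8, 0.3]
finger_gap: 49.9
```

Call:
{"name": "move_arm", "arguments": {
  "motion": "0.03 0.1 0 0 0 0;0.06 0.19 0 0 0 0;0.08 0.29 0 0 0 0"
}}

```text
time: 12.92
tool_pos: [521.3, -44.7, 6.4]
tcp_rot: [-90.0, -0.0, -105.7]
ft_force: [0.0, -0.7, 0.9]
finger_gap: 49.7
```

```bash
python3 f.py 4; python3 - <<'E'
from h import *
a=__import__("bench").eyes.snapshot("scene")
cv2.imwrite("pics/p11.png",cv2.resize(a["image"][180:290,250:430],None,fx=4,fy=4,interpolation=2))
E
```

```text
t 13.1167 y -83.6623789226807 z 6.44109668306831 F [ 0.02 -0.12 -0.19] along -y 0.11038271857026574 sd 0.5569575487633128
blue 299 410.78 267.51
blue 114 555.24 252.4
blue 202 336.96 224.82
blue 1092 299.28 243.88
blue 358 377.56 224.61
blue 718 401.77 223.9
blue 1158 545.86 33.76
```

View pics/p11.png

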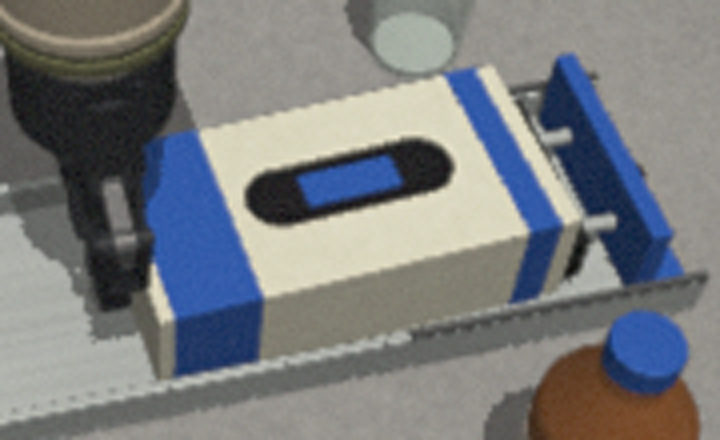

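The carton slides squarely and its far end is now close to the buffer. I'll creep on in small steps from here.

Call:
{"name": "move_arm", "arguments": {
  "motion": "0.02 0.08 0 0 0 0;0.05 0.16 0 0 0 0;0.07 0.24 0 0 0 0"
}}

```text
time: 13.42
tool_pos: [521.5, -43.2, 6.4]
tcp_rot: [-90.0, -0.1, -105.7]
ft_force: [-4.4, -6.7, 2.7]
finger_gap: 50.2
```

Call:
{"name": "move_arm", "arguments": {
  "motion": "0.02 0.08 0 0 0 0;0.05 0.16 0 0 0 0;0.07 0.24 0 0 0 0"
}}

```text
time: 13.67
tool_pos: [521.3, -42.2, 6.4]
tcp_rot: [-90.1, -0.2, -105.7]
ft_force: [-8.7, -13.0, 6.9]
finger_gap: 49.9
```

Call:
{"name": "move_arm", "arguments": {
  "motion": "0.02 0.07 0 0 0 0;0.04 0.14 0 0 0 0"
}}

```text
time: 13.83
tool_pos: [521.6, -41.0, 6.4]
tcp_rot: [-90.1, -0.2, -105.7]
ft_force: [-8.8, -13.4, 5.7]
finger_gap: 49.9
```

```bash
python3 f.py 4
```

```text
t 14.0333 y -79.90875764755515 z 6.343811353443147 F [ -8.15 -12.28   5.65] along -y 14.05659888416549 sd 0.4940895061518254
blue 299 410.78 267.51
blue 115 555.21 252.4
blue 202 338.68 224.83
blue 1076 300.81 243.78
blue 362 379.31 225.15
blue 722 402.36 223.9
blue 1162 545.85 33.77
```

I should not have batched those steps: the push reached about 14 N and the stop seems to have crept about 1 mm (0.6 px). Easing off now.

Call:
{"name": "move_arm", "arguments": {
  "motion": "-0.03 -0.1 0 0 0 0;-0.06 -0.19 0 0 0 0"
}}

```text
time: 14.2
tool_pos: [521.8, -41.3, 6.2]
tcp_rot: [-90.1, -0.1, -105.7]
ft_force: [-1.4, -2.7, -0.1]
finger_gap: 50.0
```

```bash
python3 f.py 6
```

```text
t 14.5 y -80.10196966315914 z 6.219370648090708 F [-3.25 -5.33  1.25] along -y 6.023858209289419 sd 0.6343082092780556
blue 300 410.75 267.5
blue 114 555.24 252.4
blue 204 338.36 224.9
blue 1079 300.65 243.77
blue 358 379.16 225.12
blue 720 402.32 223.78
blue 1158 545.85 33.71
```

Call:
{"name": "move_arm", "arguments": {
  "motion": "0.01 0.03 0 0 0 0;0.02 0.06 0 0 0 0;0.02 0.06 0 0 0 0"
}}

```text
time: 14.75
tool_pos: [521.9, -40.9, 6.2]
tcp_rot: [-90.1, -0.1, -105.7]
ft_force: [-5.0, -7.0, 2.6]
finger_gap: 50.1
```

```bash
python3 f.py 8
```

```text
t 15.15 y -79.9289300905243 z 6.218833333440962 F [-4.78 -7.2   2.31] along -y 8.244193021456567 sd 0.5996223429210112
blue 300 410.8 267.52
blue 115 555.2 252.41
blue 204 338.49 224.82
blue 1080 300.73 243.79
blue 358 379.24 225.04
blue 723 402.35 223.84
blue 1161 545.87 33.74
```

It holds at 8.2 N. Letting go: straight back, then up.

Call:
{"name": "move_arm", "arguments": {
  "motion": "-0.03 -0.1 0 0 0 0;-0.06 -0.2 0 0 0 0;-0.1 -0.35 0 0 0 0;-0.28 -0.96 0 0 0 0;-0.55 -1.92 0 0 0 0;-1.1 -3.84 0 0 0 0;-1.1 -3.84 4 0 0 0;-1.1 -3.84 8 0 0 0;-1.1 -3.84 12 0 0 0;-1.1 -3.84 16 0 0 0"
}}

```text
time: 15.98
tool_pos: [511.0, -79.0, 168.1]
tcp_rot: [-90.0, 0.0, -105.7]
ft_force: [0.2, 0.5, 1.0]
finger_gap: 49.8
```

Call:
{"name": "move_arm", "arguments": {
  "motion": "-0.5 -4 4 0 0 0;-1 -8 8 0 0 0;-1.5 -12 9 0 0 0;-2 -16 9 0 0 0;-2 -16 9 0 0 0;-2 -16 9 0 0 0"
}}

```text
time: 16.48
tool_pos: [490.8, -243.8, 258.0]
tcp_rot: [-89.9, -0.1, -106.0]
ft_force: [0.6, 0.1, 0.6]
finger_gap: 50.1
```

```bash
python3 f.py 4; python3 - <<'E'
from h import *
from bench import eyes
np.set_printoptions(precision=2,suppress=True)
d0=pickle.load(open("s0.pkl","rb"));o=[]
d1={n:eyes.snapshot(n) for n in d0}
pickle.dump(d1,open("s9.pkl","wb"))
# stop / bystander shift by phase correlation of patches (px): scene & top
for n,ws in {"scene":{"plate":(195,250,398,425),"bottle":(255,325,372,425),"vials":(290,338,268,342),"beaker":(150,200,338,376)},"top":{"plate":(120,195,128,158),"bottle":(60,115,185,232),"vials":(92,152,255,328),"beaker":(212,256,128,175)}}.items():
    for k,(a,b,c,e) in ws.items():
        g=[cv2.cvtColor(x[n]["image"][a:b,c:e],cv2.COLOR_BGR2GRAY).astype(float) for x in(d0,d1)]
        print(n,k,cv2.phaseCorrelate(*g,cv2.createHanningWindow(g[0].shape[::-1],cv2.CV_64F)))
for n in d0:
  for x in(d0,d1):
    m=cv2.inRange(cv2.cvtColor(x[n]["image"],cv2.COLOR_BGR2HSV),(105,150,40),(125,255,255))
    w=(190,255,380,430) if n=="scene" else (118,196,125,170)
    m=m[w[0]:w[1],w[2]:w[3]];M=cv2.moments(m,True);print(n,"stop",M["m00"],M["m10"]/M["m00"],M["m01"]/M["m00"])
cv2.imwrite("pics/p12.png",np.hstack([cv2.resize(d1["scene"]["image"][150:340,230:430],None,fx=2,fy=2,interpolation=2),cv2.resize(d1["top"]["image"][60:250,120:320],None,fx=2,fy=2,interpolation=2)]))
E
```

```text
t 16.6833 y -277.5297845212377 z 255.85106637132654 F [ 0.19  0.1  -0.26] along -y -0.1533308996508067 sd 0.28584668499707977
blue 299 410.78 267.51
blue 116 555.14 252.4
blue 198 338.21 224.89
blue 1163 299.5 242.39
blue 362 379.05 225.2
blue 721 402.27 223.76
blue 1160 545.84 33.71
scene plate ((0.7222572595585142, -0.20725797701571835), 0.9892841306226543)
scene bottle ((0.015851293236835318, -0.05970159493993776), 1.0756776603364049)
scene vials ((0.5718777596708122, -0.05496349996370142), 0.9739568472696867)
scene beaker ((0.06225981346223364, -0.02641413277597593), 1.0151207706215188)
top plate ((-0.5943754467227613, 0.5036548765908151), 1.0583904308403247)
top bottle ((-0.06868490844077613, 0.11769753531809712), 0.9764068001972159)
top vials ((0.47488953260148037, -0.030464503366850693), 0.9918576993706775)
top beaker ((0.011906150006652183, 0.5340251431806244), 0.9860706245256928)
scene stop 703.0 21.7823613086771 33.7027027027027
scene stop 913.0 18.247535596933186 36.77437020810515
top stop 651.0 21.640552995391705 40.73425499231951
top stop 620.0 23.13225806451613 43.401612903225804
```

View pics/p12.png

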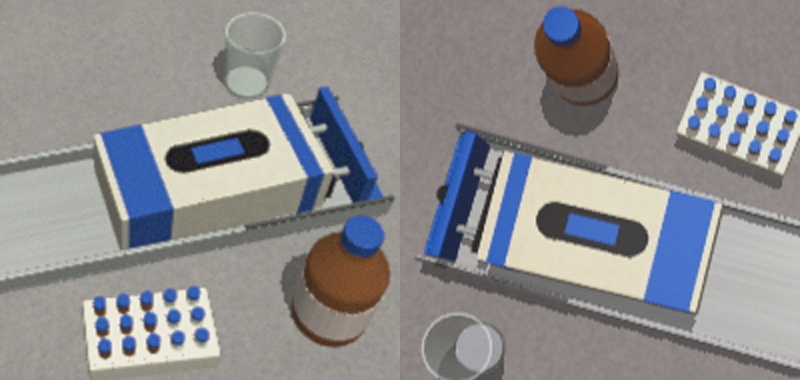

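```bash
python3 -c "
from bench import r
print(r.hand_in())"
```

```text
the job is handed in; nothing more can be done
None
```

I tipped the carton over towards the stop, slid it to the buffer, pressed it home, let go and handed in at about 17 s. It went less cleanly than it should have: I pressed too hard once, and the stop moved about 1.3 mm.

**Last checks**
- **Carton:** The last pictures show it flat in the tray, slot upward, with its end against the buffer. It moved back about 0.5 mm on release, which I took as the buffer springing back. I can't rule out a small gap.
- **Pressing force:** The final press held at 8.2 N along the tray, and about 0 N after release.
- **Bystanders:** The bottle hardly moved in either view. The vial rack and beaker each showed up to about 0.6 px (roughly 1 mm). I put that down to shadows and noise, since the robot never went near either of them.

**What went wrong**
- **Overpress:** I sent several creep steps at once after touching the buffer, so the push reached about 14 N, over the stop's 12 N slip limit. I eased off and pressed again. The 1.3 mm shift, measured in both views, is under the 3 mm limit.
- **Sideways force:** The press also showed about 2–4 N of sideways and up to 6 N of upward force, which I didn't explain.
- **TCP height:** The fingertips stood about 28–30 mm higher than reported. My first push therefore passed over the carton without touching it. The pictures showed this, and I lowered the tool to match.

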